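Clamp the empty keepsake box for engraving

TASK

Two look-alike wooden boxes stand in two clamping jigs: one is empty, the other full of brass fittings. Lift one end of a box slightly by its end block to feel by its weight which is which, and set it down again in its place. Then turn the black knob of the jig that holds the empty box clockwise until its sprung red foot holds that box down firmly, about a quarter turn past the first touch and not much more; leave the full box unclamped in its jig, and everything else where it is.

Things in the scene. Friction and masses are not known exactly. Their poses are not given: they have to be found in the camera images.
- jig_a: fixed clamping jig, origin under its middle: board 200 x 200 x 18 mm (x -90 to +110), fence behind the box (face at x = +57, 45 mm high), behind it a post whose arm (top 140 mm above the table) reaches over the box and carries a nut and screw. The screw leans 25 degrees from vertical, its upper end towards the jig's -x (front)
- box_a: dark wooden box with pale seam, brass and shell ornament, 110 (x) x 150 (y) x 60 mm, loose in jig_a. Origin: centre of underside, z up. The two look alike; one weighs 170 to 190 g (empty), the other 670 to 870 g (full). On each y end an end block, 32 long in y, 16 wide in x, 22 mm tall (36 to 58 mm above the underside), free all round: pinch it from above across its 16 mm
- lug_a_l (a point): centre line of the end block at the +y end of box_a, 92 mm from the box's middle, 9 mm below the block's top and 49 mm above the box's underside; axes as the box
- lug_a_r (a point): centre line of the end block at the -y end of box_a, 92 mm from the box's middle, 9 mm below the block's top and 49 mm above the box's underside; axes as the box
- grip_a (a point): point on the screw axis in jig_a's black ribbed round knob (36 mm across, 30 tall), 12 mm below its top, 18 above its underside; z points up out of the knob along the screw. Clockwise seen from its top drives screw and knob down 4 mm per rad (25 per turn). Fully loose, 30 mm stem shows between knob and nut; starts 0 to 0.75 rad below that. Friction 0.11 N m; stays where left
- foot_a: red ball foot (radius 10 mm) at jig_a's screw end, origin at ball centre, 98 mm below grip_a along the screw when free. First touch comes 1.5 to 2.25 rad clockwise from the start. It is sprung, 12 mm travel, 2.2 N per mm: past first touch each 0.1 rad brings it 0.4 mm closer to the knob and adds 0.9 N; a quarter turn gives 14 N; 30 N would crush
- seat_a (a point): top of jig_a's board where the middle of the box's underside belongs, 18 mm above the table
- jig_b: fixed clamping jig, origin under its middle: board 200 x 200 x 18 mm (x -90 to +110), fence behind the box (face at x = +57, 45 mm high), behind it a post whose arm (top 140 mm above the table) reaches over the box and carries a nut and screw. The screw leans 25 degrees from vertical, its upper end towards the jig's -x (front)
- box_b: dark wooden box with pale seam, brass and shell ornament, 110 (x) x 150 (y) x 60 mm, loose in jig_b. Origin: centre of underside, z up. The two look alike; one weighs 170 to 190 g (empty), the other 670 to 870 g (full). On each y end an end block, 32 long in y, 16 wide in x, 22 mm tall (36 to 58 mm above the underside), free all round: pinch it from above across its 16 mm
- lug_b_l (a point): centre line of the end block at the +y end of box_b, 92 mm from the box's middle, 9 mm below the block's top and 49 mm above the box's underside; axes as the box
- lug_b_r (a point): centre line of the end block at the -y end of box_b, 92 mm from the box's middle, 9 mm below the block's top and 49 mm above the box's underside; axes as the box
- grip_b (a point): point on the screw axis in jig_b's black ribbed round knob (36 mm across, 30 tall), 12 mm below its top, 18 above its underside; z points up out of the knob along the screw. Clockwise seen from its top drives screw and knob down 4 mm per rad (25 per turn). Fully loose, 30 mm stem shows between knob and nut; starts 0 to 0.75 rad below that. Friction 0.11 N m; stays where left
- foot_b: red ball foot (radius 10 mm) at jig_b's screw end, origin at ball centre, 98 mm below grip_b along the screw when free. First touch comes 1.5 to 2.25 rad clockwise from the start. It is sprung, 12 mm travel, 2.2 N per mm: past first touch each 0.1 rad brings it 0.4 mm closer to the knob and adds 0.9 N; a quarter turn gives 14 N; 30 N would crush
- seat_b (a point): top of jig_b's board where the middle of the box's underside belongs, 18 mm above the table
- tape: bystander, loose: roll of paper tape lying flat, 80 mm across, 24 mm tall, origin under its centre
- pliers: bystander, loose: yellow-handled pliers lying flat, about 160 mm long, origin between the handles
- offcut: bystander, loose: wood offcut 90 x 45 x 22 mm, origin under its centre
- glue: bystander, loose: white glue bottle with an orange cap, 56 mm across, 150 mm tall, origin under its centre
- inlaid_box: bystander, loose: finished black box with brass ornament, 130 x 90 x 70 mm, not part of the job, origin under its centre
- router: bystander, loose: blue and black hand router standing on its 90 mm square foot, 200 mm tall, origin under its centre
- screwdriver: bystander, loose: red-handled screwdriver lying flat, origin on the table under it
Not all that is in view belongs to the job. Leave any orange or pink look-alike of the box_b alone.

How it is judged:
By the outcome, as a careful person would: the job done as asked, in the order asked, and still so for the second after the job is handed in, with the robot touching nothing.
It also fails if it takes over 58 s, if anything falls off the work surface, if the arm or the gripper's body presses on something with over 40 N, if the wrist force passes 120 N, or if a joint passes its speed limit or range.

ROBOT

A 7-joint arm with a two-finger parallel gripper is mounted at the origin on the work surface. World frame = base frame: x ahead of the robot, y to its left, z up, the work surface at z = 0. Lengths are in m, angles in rad, forces in N, time in s.
With the tool pointing down it reaches from about 0.35 to 0.9 m from the base axis. Payload 19.9 kg.
Tool frame: the origin (TCP) lies on the centre line of the jaws, within the pads' length; the fingertips stand 8 mm ahead of it and the grasp point (between the pads) lies 11 mm behind it; z points along the fingers, y is the line along which they close (so a half turn about z gives the same grasp; the last joint's range is limited). The gripper opens to 85 mm and grips with 20 to 120 N. Pads are 22 mm wide; open, the fingers measure 114 mm over their backs; the gripper's body (76 mm by 85 mm) begins 54 mm behind the grasp point. The pads swing forward as they close: fully open they stand 13 mm farther back than shut.
Start: joints at [1.252, 0.417, -0.01, 1.614, 0.005, 1.111, -0.053], TCP at [0.171, -0.601, 0.239] pointing down, gripper open.
Joint ranges: [-2.81, 2.81], [-0.39, 2.02], [-1.27, 1.25], [0.06, 2.57], [-1.19, 4.33], [0.19, 2], [-2.82, 2.82]. Speed limits (rad/s): [1.89, 1.89, 2.39, 2.39, 3.01, 3.01, 3.01].

INTERFACE

Orientations are given as [roll, pitch, yaw] about the fixed x, y, z axes, in that order (R = Rz(yaw) Ry(pitch) Rx(roll)).
In Python, from plant import ctrl gives the robot as it stands.
- The arm moves only by the tool apply_moves, never from a script. Its argument "series" is a list that holds one entry, the list of rows, each a list of 7 numbers: the shift along the tool's x, y, z as a fraction of full scale, then the turn, a rotation vector about the tool's x, y, z as a fraction of full scale, then the opening, from -1 (shut) to 1 (fully open). In form: [[[tx, ty, tz, ax, ay, az, hand], ...]]. A call has 1 to 10 rows; each row shifts and turns the commanded pose from where the row before left it, along the tool's axes as they then stand; what a row does not reach is not made up. Full scale, the value 1, is 0.025 m for a shift and 30 degrees for a turn. A row lasts 1/12 s, in which the tool goes at most 41.7 mm and 7.16 degrees, less where a joint would pass 70% of its speed; a pose out of reach is approached as far as the arm can. A call with a number of a shift or a turn outside -1 to 1 is refused whole. A call with a gripper value outside its range is refused whole. The fingers move at their own pace and stop on an object; "grip_force" is the grip in N (left out, the last holds). Time passes only in rows, so rows that do not move let the fingers close. It gives the time, the measured TCP pose, the force, the opening and the grip force at its end, in the units of the state.
- ctrl.observe(): the state, without advancing time (a new reading comes with each control period).
- ctrl.camera(name): name is "scene" or "top"; returns a dict with "pixels" (480x640x3 uint8, red, green, blue), "fx", "fy", "cx", "cy" (pixels), "dist" ([k1, k2, p1, p2, k3] as OpenCV has them; the pictures are not rectified), "rvec" (rotation vector, rad) and "tvec" (3), from world to camera coordinates, as OpenCV has them. Camera axes: x right, y down, z forward; pixel columns grow to the right and rows downward; lengths in m; the calibration is good to about 2 mm. A picture is of the moment at which its call begins. There is no depth.
- ctrl.job_done(): hands the job in; it is judged then, once.
The state is a dict: "time_s": time; "joint_pos": joint angles; "qvel": joint speeds; "tau": joint torques, N m; "ee_pos": TCP position; "ee_rot": TCP orientation; "contact_force": force on the tool from outside, world axes, zero at the start; "moment": the same for the moment, N m; "width": opening from 0.0 (shut) to 1.0 (fully open); "gripper_force": force on a finger pad.
Only numpy, scipy, OpenCV 4.12 (cv2) and the standard library are available. Lean on these libraries where they do the work, as an engineer would, in place of code of your own. Each camera call takes 0.05 s, during which the arm holds its last target. There are 200 camera calls.

## Working session

There is one attempt and no reset: what is moved stays moved. The work goes in short steps, Python scripts to look and compute and a tool call to move; the robot and the scene stay as the last step left them, time stands still between calls to the robot, and variables do not carry over. Pictures are saved under pics/ and viewed, at most 10 in all, crops included, and the job is handed in when it is done.

Besides the shell and the picture viewer there is one more tool, called after "Request:" by a JSON object that holds its "fn" and its "kwargs". apply_moves: Moves the arm, as the interface text tells. Its arguments: {"type":"object","properties":{"series":{"type":"array"},"grip_force":{"type":"number"}},"required":["series"]}

```bash
mkdir -p pics; ls
python3 - <<'E'
from plant import ctrl
import cv2,json
for n in("scene","top"):
    c=ctrl.camera(n); cv2.imwrite(f"pics/{n}0.png",c["pixels"][:,:,::-1])
    print(n,{k:v for k,v in c.items() if k!="pixels"})
print(ctrl.observe())
E
```

```text
pics
scene {'fx': 585.1734714319911, 'fy': 585.1734714319911, 'cx': 316.12885824765954, 'cy': 229.143941465409, 'dist': array([-0.1807584,  0.       ,  0.       ,  0.       ,  0.       ]), 'rvec': array([ 2.2921228 ,  1.30408159, -0.36036154]), 'tvec': array([-0.25918838, -0.21842376,  1.85102059])}
top {'fx': 524.2855903805821, 'fy': 524.2855903805821, 'cx': 328.73175037365314, 'cy': 244.39349045390927, 'dist': array([0.02465766, 0.        , 0.        , 0.        , 0.        ]), 'rvec': array([ 2.10950946, -2.10535844,  0.22844399]), 'tvec': array([0.0462591 , 0.4333232 , 1.39826893])}
{'time_s': 0.1, 'joint_pos': array([ 1.25150781,  0.41792146, -0.01028037,  1.61408703,  0.00472376,
        1.11069304, -0.05299494]), 'qvel': array([-0.00038101, -0.0015755 , -0.00104705, -0.00122615,  0.00050614,
        0.00218689, -0.00122018]), 'tau': array([ 5.74007136e-04, -8.65833449e+01,  6.79917578e-01, -4.35646963e+01,
        1.91803894e-02,  4.87531259e-03,  2.61550815e-05]), 'ee_pos': array([ 0.17128783, -0.60076958,  0.23872978]), 'ee_rot': array([-3.14051229e+00,  1.15282219e-04,  2.77791393e-01]), 'contact_force': array([ 0.37390506,  0.63249994, -1.15491523]), 'moment': array([ 0.0108697 , -0.00473072,  0.0110505 ]), 'gripper_force': 0.0, 'width': 1.0010498435106459}
```

View pics/scene0.png

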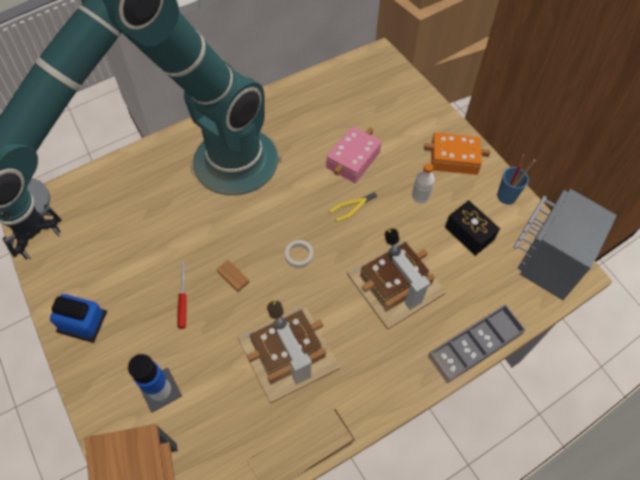

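View pics/top0.png

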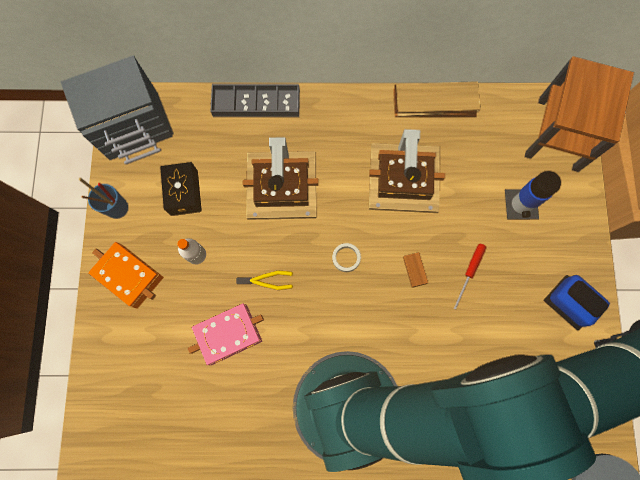

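The pictures show both jigs: in the top view at about (281,185) and (405,178), and in the scene view at (398,278) and (288,350). I'll enlarge them next.

Run:
```python
import cv2,numpy as np
t=cv2.imread("pics/top0.png");s=cv2.imread("pics/scene0.png")
f=lambda im,x,y:cv2.resize(im[y:y+100,x:x+100],(400,300) if 0 else (400,400),interpolation=cv2.INTER_CUBIC)
a=np.hstack([f(t,231,127),f(t,357,122)]); cv2.imwrite("pics/t1.png",a)
a=np.hstack([f(s,345,225),f(s,238,298)]); cv2.imwrite("pics/s1.png",a)
```

```text
(no output)
```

View pics/t1.png

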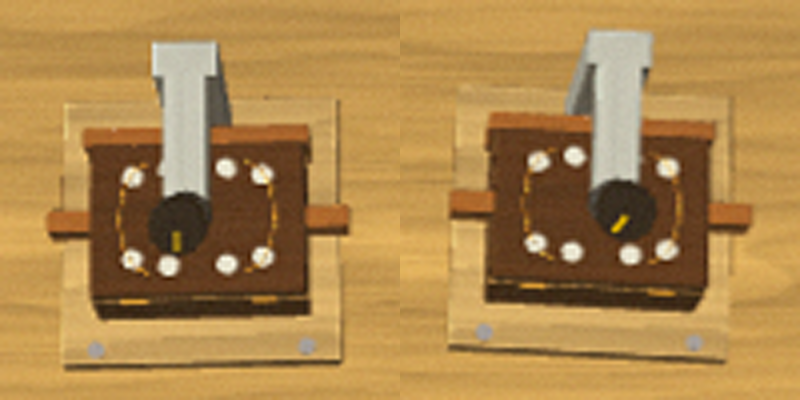

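View pics/s1.png

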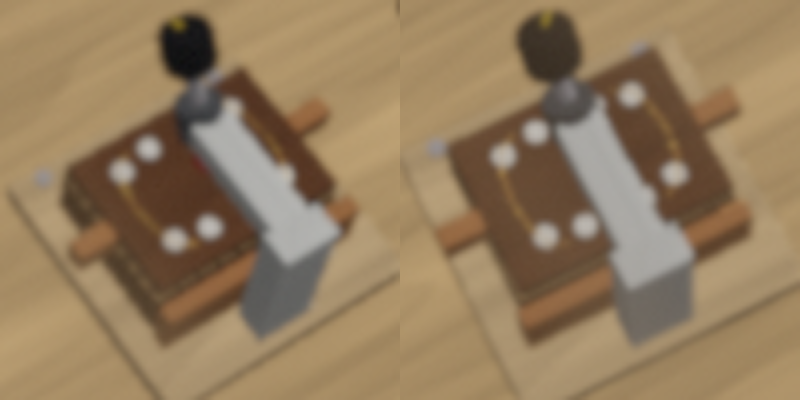

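```bash
cat > h.py <<'E'
import numpy as np,cv2
from scipy.spatial.transform import Rotation as R
from plant import ctrl
def ray(c,p):
    K=np.array([[c["fx"],0,c["cx"]],[0,c["fy"],c["cy"]],[0,0,1]])
    u=cv2.undistortPoints(np.array([[p]],float),K,c["dist"])[0,0]
    M=cv2.Rodrigues(c["rvec"])[0]
    return -M.T@c["tvec"], M.T@np.array([u[0],u[1],1.])
def onz(c,p,z):
    o,d=ray(c,p); return o+d*(z-o[2])/d[2]
def proj(c,X):
    K=np.array([[c["fx"],0,c["cx"]],[0,c["fy"],c["cy"]],[0,0,1]])
    return cv2.projectPoints(np.array([X],float),c["rvec"],c["tvec"],K,c["dist"])[0].ravel()
def tri(rs):
    A=np.zeros((3,3));b=np.zeros(3)
    for o,d in rs:
        d=d/np.linalg.norm(d);P=np.eye(3)-np.outer(d,d);A+=P;b+=P@o
    X=np.linalg.solve(A,b); return X,[np.linalg.norm(np.cross(X-o,d/np.linalg.norm(d))) for o,d in rs]
E
python3 - <<'E'
from h import *
np.set_printoptions(precision=4,suppress=True)
T=ctrl.camera("top");S=ctrl.camera("scene")
for n,o,so,cs,lg,kn,sk in [("L",(231,127),(345,225),[(64,104),(338,99),(341,356),(62,360)],[(69,221),(328,218)],(180,223),(188,47)),
 ("R",(357,122),(238,298),[(56,87),(331,97),(324,355),(48,347)],[(72,203),(330,216)],(223,210),(149,45))]:
    f=lambda p,o:np.array(o)+np.array(p)/4-.375
    C=np.array([onz(T,f(p,o),.018) for p in cs]);L=np.array([onz(T,f(p,o),.076) for p in lg])
    print(n,"corners",C[:,:2].tolist()); print("sides",[np.linalg.norm(C[i]-C[i-1]) for i in range(4)])
    c=C.mean(0)
    x=(C[0]+C[1]-C[2]-C[3]);yx=np.arctan2(x[1],x[0]); y=(C[0]+C[3]-C[1]-C[2]);yy=np.arctan2(-y[0],y[1])
    yaw=(yx+yy)/2;print("center",c,"yaw",yx,yy,"origin",c-0.01*np.array([np.cos(yaw),np.sin(yaw),0]))
    d=L[0]-L[1];print("lugs",L.tolist(),np.linalg.norm(d),"yaw",np.arctan2(-d[0],d[1]),"mid",L.mean(0))
    X,e=tri([ray(T,f(kn,o)),ray(S,f(sk,so))]);print("knob",X,e)
    Rz=R.from_euler('z',-yaw);print("knob in jig",Rz.apply(X-(c-0.01*np.array([np.cos(yaw),np.sin(yaw),0]))))
E
```

```text
L corners [[0.7135443606569143, 0.2874966856834956], [0.718006996760026, 0.08745193620551547], [0.5233620287557623, 0.08388447550458944], [0.5199654185646121, 0.28221451230864736]]
sides [np.float64(0.19365099580724301), np.float64(0.20009451995168842), np.float64(0.194677657539928), np.float64(0.19835911993021543)]
center [0.6187 0.1853 0.018 ] yaw 0.022791233375932293 0.01972571353479875 origin [0.6087 0.185  0.018 ]
lugs [[0.6036784491487409, 0.2713902240226764, 0.07600000000000007], [0.6063290051626541, 0.09210627578640898, 0.07600000000000007]] 0.17930354023935918 yaw 0.014783046415267056 mid [0.605  0.1817 0.076 ]
knob [0.5655 0.185  0.1859] [np.float64(0.002360020501102446), np.float64(0.0023600205011024404)]
knob in jig [-0.0432  0.0009  0.1679]
R corners [[0.7432613128305172, -0.07520845034852028], [0.7355679744383172, -0.276294398296356], [0.5394767212604042, -0.2630897102014943], [0.5451027631458152, -0.06659086206660277]]
sides [np.float64(0.1983458435181871), np.float64(0.2012330636791494), np.float64(0.19653534888301125), np.float64(0.19657937243168616)]
center [ 0.6409 -0.1703  0.018 ] yaw -0.0552949700970442 -0.03348820424359378 origin [ 0.6309 -0.1699  0.018 ]
lugs [[0.6322263853038712, -0.08016440505237095, 0.07600000000000007], [0.6228872408245177, -0.2589252924206807, 0.07600000000000007]] 0.1790046772358526 yaw -0.05219632611850573 mid [ 0.6276 -0.1695  0.076 ]
knob [ 0.5886 -0.1662  0.1829] [np.float64(0.0009034272913192055), np.float64(0.0009034272913192691)]
knob in jig [-0.0424  0.0018  0.1649]
```

```bash
cat >> h.py <<'E'
def plan(tp,tR,n,p0=None,R0=None):
    """print the per-row tool-axis shift and turn for n equal steps to target"""
    o=ctrl.observe()
    p0=o["ee_pos"] if p0 is None else np.array(p0); R0=R.from_euler('xyz',o["ee_rot"]) if R0 is None else R0
    rv=(R0.inv()*tR).as_rotvec(); d=(np.array(tp)-p0)/n
    print("turn/row",np.round(rv/n/np.radians(30),4),"total deg",np.round(np.degrees(rv),2),"dist",np.round(d*n,4))
    for i in range(n):
        print(np.round((R0*R.from_rotvec(rv*i/n)).inv().apply(d)/.025,3).tolist())
def down(yaw): return R.from_euler('xyz',[np.pi,0,yaw])
def st():
    o=ctrl.observe()
    for k in("time_s","joint_pos","ee_pos","ee_rot","contact_force","moment","width","gripper_force"):print(k,np.round(o[k],4))
E
python3 - <<'E'
from h import *
plan((.6245,-.2615,.30),down(np.pi/2-.05),24)
E
```

```text
turn/row [-0.0001 -0.     -0.0989] total deg [-4.000e-02 -3.000e-02 -7.122e+01] dist [0.4532 0.3393 0.0611]
[0.881, -0.337, -0.102]
[0.898, -0.291, -0.102]
[0.912, -0.244, -0.102]
[0.923, -0.196, -0.102]
[0.932, -0.148, -0.102]
[0.938, -0.1, -0.102]
[0.942, -0.051, -0.102]
[0.944, -0.002, -0.102]
[0.942, 0.047, -0.102]
[0.939, 0.095, -0.102]
[0.933, 0.144, -0.102]
[0.924, 0.192, -0.102]
[0.913, 0.239, -0.102]
[0.899, 0.286, -0.102]
[0.883, 0.333, -0.102]
[0.865, 0.378, -0.102]
[0.844, 0.422, -0.102]
[0.821, 0.465, -0.102]
[0.796, 0.507, -0.102]
[0.768, 0.548, -0.102]
[0.739, 0.587, -0.102]
[0.708, 0.624, -0.102]
[0.674, 0.66, -0.102]
[0.639, 0.694, -0.102]
```

Request:
{"fn": "apply_moves", "kwargs": {"series": [[[0.88,-0.34,-0.25,0,0,-0.099,0.0],[0.9,-0.29,-0.25,0,0,-0.099,0.0],[0.91,-0.24,-0.25,0,0,-0.099,0.0],[0.92,-0.2,-0.25,0,0,-0.099,0.0],[0.93,-0.15,-0.25,0,0,-0.099,0.0],[0.94,-0.1,-0.25,0,0,-0.099,0.0],[0.94,-0.05,-0.25,0,0,-0.099,0.0],[0.94,0,-0.25,0,0,-0.099,0.0],[0.94,0.05,-0.25,0,0,-0.099,0.0],[0.94,0.1,-0.2,0,0,-0.099,0.0]]]}}

```text
time_s: 1.03
ee_pos: [0.362, -0.4584, 0.3013]
ee_rot: [3.141, 0.0, 0.801]
contact_force: [-1.0, -0.2, 0.5]
width: 0.505
gripper_force: 0.0
```

Request:
{"fn": "apply_moves", "kwargs": {"series": [[[0.93,0.14,0,0,0,-0.099,0.0],[0.92,0.19,0,0,0,-0.099,0.0],[0.91,0.24,0,0,0,-0.099,0.0],[0.9,0.29,0,0,0,-0.099,0.0],[0.88,0.33,0,0,0,-0.099,0.0],[0.86,0.38,0,0,0,-0.099,0.0],[0.84,0.42,0,0,0,-0.099,0.0],[0.82,0.46,0,0,0,-0.099,0.0],[0.8,0.51,0,0,0,-0.099,0.0],[0.77,0.55,0,0,0,-0.099,0.0]]]}}

```text
time_s: 1.87
ee_pos: [0.5501, -0.3167, 0.3007]
ee_rot: [-3.141, -0.0, 1.319]
contact_force: [0.6, -0.3, -0.5]
width: 0.507
gripper_force: 0.0
```

Run:
```python
from h import *
st(); plan((.6245,-.2615,.20),down(np.pi/2-.05),8)
```

```text
time_s 1.8667
joint_pos [ 0.7489  0.4124 -0.376   1.5039  0.1552  1.255   0.102 ]
ee_pos [ 0.5501 -0.3167  0.3007]
ee_rot [-3.1415e+00 -2.0000e-04  1.3195e+00]
contact_force [ 0.5861 -0.3235 -0.5393]
moment [-0.0428  0.0331 -0.016 ]
width 0.5066
gripper_force 0.0
turn/row [-0.     -0.0001 -0.0481] total deg [-1.000e-02 -1.000e-02 -1.154e+01] dist [ 0.0744  0.0552 -0.1007]
[0.36, 0.292, 0.503]
[0.353, 0.301, 0.503]
[0.345, 0.309, 0.503]
[0.337, 0.318, 0.503]
[0.329, 0.326, 0.503]
[0.321, 0.335, 0.503]
[0.312, 0.342, 0.503]
[0.303, 0.35, 0.503]
```

Request:
{"fn": "apply_moves", "kwargs": {"series": [[[0.36,0.29,0.5,0,0,-0.048,0],[0.35,0.3,0.5,0,0,-0.048,0],[0.34,0.31,0.5,0,0,-0.048,0],[0.34,0.32,0.5,0,0,-0.048,0],[0.33,0.33,0.5,0,0,-0.048,0],[0.32,0.33,0.5,0,0,-0.048,0],[0.31,0.34,0.5,0,0,-0.048,0],[0.3,0.35,0.5,0,0,-0.048,0],[0,0,0,0,0,0,0],[0,0,0,0,0,0,0]]]}}

```text
time_s: 2.7
ee_pos: [0.6233, -0.2633, 0.1995]
ee_rot: [-3.14, -0.001, 1.517]
contact_force: [-0.5, -1.0, -0.5]
width: 0.5
gripper_force: 0.0
```

Run:
```python
from h import *
st(); plan((.6245,-.2615,.10),down(np.pi/2-.05),4)
T=ctrl.camera("top");S=ctrl.camera("scene")
f=lambda im,x,y:cv2.resize(im[y:y+100,x:x+100,::-1],(400,400),interpolation=cv2.INTER_CUBIC)
cv2.imwrite("pics/l1.png",np.hstack([f(T["pixels"],380,130),f(S["pixels"],210,290)]))
p=ctrl.observe()["ee_pos"];print(proj(T,p),proj(S,p))
for c in(T,S):print(proj(c,(.6245,-.2615,.076)))
```

```text
time_s 2.7
joint_pos [ 0.6329  0.5786 -0.4078  1.4975  0.2431  1.1172  0.1231]
ee_pos [ 0.6233 -0.2633  0.1995]
ee_rot [-3.1403e+00 -8.0000e-04  1.5167e+00]
contact_force [-0.4969 -0.9857 -0.5468]
moment [-0.0163  0.0091 -0.0365]
width 0.4996
gripper_force 0.0
turn/row [-0.0006 -0.0004 -0.002 ] total deg [-0.07 -0.05 -0.23] dist [ 0.0012  0.0018 -0.0995]
[0.017, 0.012, 0.995]
[0.018, 0.012, 0.995]
[0.018, 0.011, 0.995]
[0.018, 0.011, 0.995]
[451.44786254 158.68392465] [243.86739124 337.50807189]
[440.03012166 175.07396867]
[250.34161136 355.48020784]
```

View pics/l1.png

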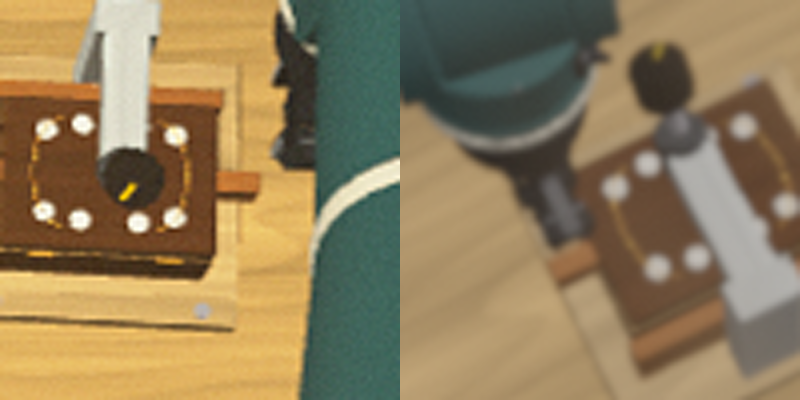

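Request:
{"fn": "apply_moves", "kwargs": {"series": [[[0.13,0.04,0.7,0,0,0,0],[0,0,0.8,0,0,0,0],[0,0,0.8,0,0,0,0],[0,0,0.8,0,0,0,0],[0,0,0.8,0,0,0,0],[0,0,0.8,0,0,0,0],[0,0,0.6,0,0,0,0],[0,0,0.36,0,0,0,0],[0,0,0,0,0,0,0],[0,0,0,0,0,0,0]]]}}

```text
time_s: 3.63
ee_pos: [0.6245, -0.261, 0.0596]
ee_rot: [3.141, 0.0, 1.515]
contact_force: [0.8, 0.0, 0.4]
width: 0.499
gripper_force: 0.0
```

Run:
```python
from h import *
st()
T=ctrl.camera("top");S=ctrl.camera("scene")
f=lambda im,x,y:cv2.resize(im[y:y+60,x:x+60,::-1],(400,400),interpolation=cv2.INTER_CUBIC)
cv2.imwrite("pics/l2.png",np.hstack([f(T["pixels"],410,145),f(S["pixels"],225,320)]))
fo=[]
for i in range(12):
    ctrl.camera("top");fo.append(ctrl.observe()["contact_force"])
print(np.mean(fo,0),np.std(fo,0))
```

```text
time_s 3.6333
joint_pos [ 0.5998  0.734  -0.3628  1.5831  0.313   0.882   0.0667]
ee_pos [ 0.6245 -0.261   0.0596]
ee_rot [3.1412e+00 1.0000e-04 1.5152e+00]
contact_force [0.8282 0.0132 0.4464]
moment [ 0.0403 -0.0108 -0.0097]
width 0.4986
gripper_force 0.0
[ 0.18743966  0.08383144 -0.06006087] [0.47968551 0.55267325 0.60224841]
```

View pics/l2.png

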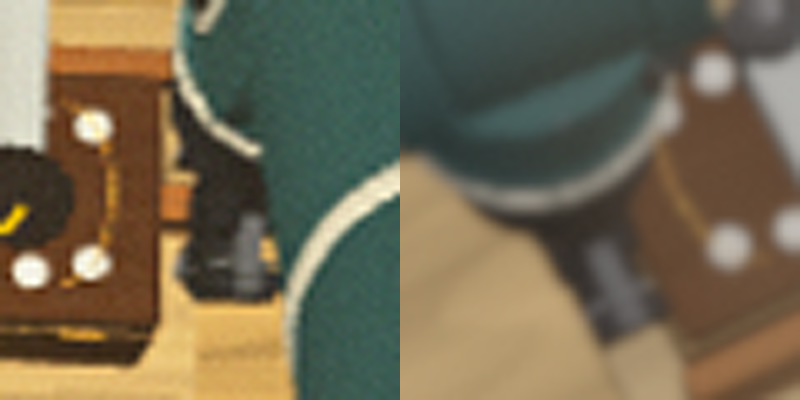

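The gripper straddles the end block without contact, so I'll close and lift 5 mm.

Request:
{"fn": "apply_moves", "kwargs": {"series": [[[0,0,0,0,0,0,-1],[0,0,0,0,0,0,-1],[0,0,0,0,0,0,-1],[0,0,0,0,0,0,-1],[0,0,0,0,0,0,-1],[0,0,0,0,0,0,-1],[0,0,-0.07,0,0,0,-1],[0,0,-0.07,0,0,0,-1],[0,0,-0.07,0,0,0,-1],[0,0,0,0,0,0,-1]]], "grip_force": 30}}

```text
time_s: 5.17
ee_pos: [0.6244, -0.2607, 0.0646]
ee_rot: [3.141, 0.0, 1.516]
contact_force: [-0.4, -0.2, -1.6]
width: 0.174
gripper_force: 31.2
```

```bash
cat >> h.py <<'E'
def avg(n=12):
    fo=[]
    for i in range(n):
        ctrl.camera("top");o=ctrl.observe();fo.append(np.r_[o["contact_force"],o["moment"]])
    print("avg",np.round(np.mean(fo,0),3),"sd",np.round(np.std(fo,0),3)); return np.mean(fo,0)
E
python3 - <<'E'
from h import *
st();avg(16)
E
```

```text
time_s 5.1667
joint_pos [ 0.601   0.7273 -0.365   1.5819  0.3104  0.8898  0.0686]
ee_pos [ 0.6244 -0.2607  0.0646]
ee_rot [3.1413 0.     1.5156]
contact_force [-0.3748 -0.2096 -1.5949]
moment [-0.2034 -0.0289 -0.0427]
width 0.1738
gripper_force 31.1942
avg [ 0.064 -0.004 -1.885 -0.169  0.004 -0.013] sd [0.392 0.382 0.406 0.032 0.026 0.026]
```

Reading: -1.9 N and a moment of -0.17 N·m, which equals 1.85 N × 92 mm. The stiff pinch is carrying the whole box at about 190 g, so this one (the right-hand jig) is empty. I'll set it down and back off.

Request:
{"fn": "apply_moves", "kwargs": {"series": [[[0,0,0.07,0,0,0,-1],[0,0,0.07,0,0,0,-1],[0,0,0.06,0,0,0,-1],[0,0,0,0,0,0,-1],[0,0,0,0,0,0,-0.5],[0,0,0,0,0,0,-0.3],[0,0,0,0,0,0,0],[0,0,0,0,0,0,0],[0,0,0,0,0,0,0],[0,0,0,0,0,0,0]]]}}

```text
time_s: 6.8
ee_pos: [0.6243, -0.2607, 0.0593]
ee_rot: [3.142, -0.0, 1.516]
contact_force: [0.0, -0.4, 0.3]
width: 0.502
gripper_force: 0.0
```

Request:
{"fn": "apply_moves", "kwargs": {"series": [[[0,0,-0.4,0,0,0,0],[0,0,-0.8,0,0,0,0],[0,0,-1,0,0,0,0],[0,0,-1,0,0,0,0],[0,0,-1,0,0,0,0],[0,0,-1,0,0,0,0],[0,0,-1,0,0,0,0],[0,0,-1,0,0,0,0],[0,0,-1,0,0,0,0],[0,0,0,0,0,0,0]]]}}

```text
time_s: 7.63
ee_pos: [0.6259, -0.261, 0.2705]
ee_rot: [3.135, 0.002, 1.516]
contact_force: [0.1, -0.7, 0.1]
width: 0.5
gripper_force: 0.0
```

Run:
```python
from h import *
st()
T=ctrl.camera("top");S=ctrl.camera("scene")
f=lambda im,x,y:cv2.resize(im[y:y+70,x:x+70,::-1],(400,400),interpolation=cv2.INTER_CUBIC)
cv2.imwrite("pics/k1.png",np.hstack([f(T["pixels"],370,135),f(S["pixels"],240,290)]))
# predicted knob axis pixels
yaw=-.05;z=R.from_euler('z',yaw).apply([-np.sin(np.radians(25)),0,np.cos(np.radians(25))])
g=np.array([.5886,-.1662,.1829])+.003*z
for X in (g+.012*z,g-.018*z,g-.045*z,g-.098*z):print(X,proj(T,X),proj(S,X))
```

```text
time_s 7.6333
joint_pos [ 0.6362  0.5187 -0.4227  1.4259  0.2179  1.2359  0.1374]
ee_pos [ 0.6259 -0.261   0.2705]
ee_rot [3.1348e+00 2.3000e-03 1.5156e+00]
contact_force [ 0.141  -0.7109  0.0902]
moment [ 0.024  -0.0484  0.0122]
width 0.5003
gripper_force 0.0
[ 0.58226865 -0.16588317  0.19649462] [412.84727006 174.52276823] [272.98353528 304.42131734]
[ 0.59493135 -0.16651683  0.16930538] [411.28772095 173.50264498] [275.95700917 313.36126244]
[ 0.60632778 -0.16708713  0.14483507] [409.94048658 172.62133742] [278.57050069 321.20253825]
[ 0.62869856 -0.1682066   0.09680076] [407.43958305 170.98519162] [283.53362298 336.05115297]
```

View pics/k1.png

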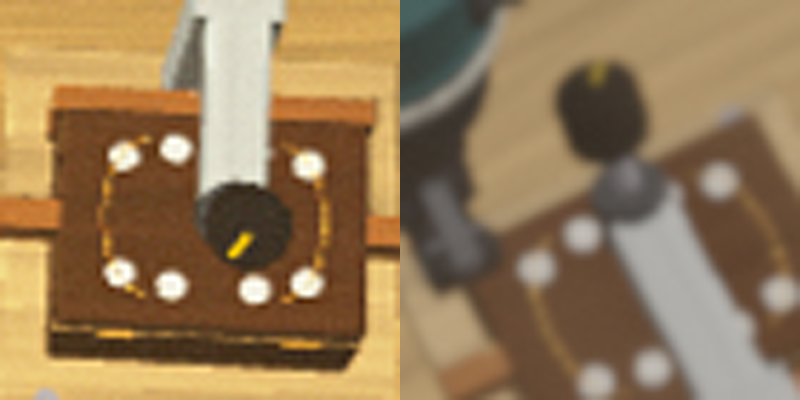

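The knob agrees with the estimate: its top is at about (413,174) in the top view and its middle at about (275,309) in the scene view. Next I'll plan a tilted approach along the screw, with the wrist pre-turned.

```bash
cat >> h.py <<'E'
yaw=-.05;ZA=R.from_euler('z',yaw).apply([-np.sin(np.radians(25)),0,np.cos(np.radians(25))])
G=np.array([.588,-.167,.1855])
def knobR(a):
    R0=R.from_euler('xyz',[np.pi,0,np.pi/2+yaw]); z0=R0.apply([0,0,1]); 
    tilt=R.from_rotvec(np.cross(z0,-ZA)/np.linalg.norm(np.cross(z0,-ZA))*np.arccos(z0@-ZA))
    return tilt*R0*R.from_rotvec([0,0,a])
E
python3 - <<'E'
from h import *
print(G+.07*ZA, knobR(-1.9).apply([0,0,1]))
plan(G+.07*ZA,knobR(-1.9),20)
E
```

```text
[ 0.55845369 -0.16552145  0.24894155] [ 0.4220901  -0.02112211 -0.90630779]
turn/row [-0.0283 -0.0392 -0.1787] total deg [ -16.99  -23.54 -107.19] dist [-0.0661  0.0952 -0.0169]
[0.183, -0.143, 0.033]
[0.196, -0.125, 0.028]
[0.207, -0.107, 0.022]
[0.217, -0.087, 0.016]
[0.224, -0.067, 0.01]
[0.23, -0.046, 0.005]
[0.233, -0.024, -0.001]
[0.234, -0.002, -0.006]
[0.233, 0.02, -0.01]
[0.23, 0.042, -0.015]
[0.225, 0.063, -0.018]
[0.217, 0.084, -0.022]
[0.208, 0.105, -0.025]
[0.197, 0.124, -0.027]
[0.184, 0.142, -0.029]
[0.169, 0.159, -0.031]
[0.153, 0.175, -0.032]
[0.135, 0.189, -0.032]
[0.116, 0.201, -0.031]
[0.096, 0.211, -0.031]
```

Request:
{"fn": "apply_moves", "kwargs": {"series": [[[0.18,-0.14,0.03,-0.028,-0.039,-0.179,0.5],[0.2,-0.12,0.03,-0.028,-0.039,-0.179,0.5],[0.21,-0.11,0.02,-0.028,-0.039,-0.179,0.5],[0.22,-0.09,0.02,-0.028,-0.039,-0.179,0.5],[0.22,-0.07,0.01,-0.028,-0.039,-0.179,0.5],[0.23,-0.05,0,-0.028,-0.039,-0.179,0.5],[0.23,-0.02,0,-0.028,-0.039,-0.179,0.5],[0.23,0,0,-0.028,-0.039,-0.179,0.5],[0.23,0.02,-0.01,-0.028,-0.039,-0.179,0.5],[0.23,0.04,-0.01,-0.028,-0.039,-0.179,0.5]]]}}

```text
time_s: 8.57
ee_pos: [0.5907, -0.2128, 0.255]
ee_rot: [3.105, 0.239, 2.458]
contact_force: [0.1, 0.1, -0.1]
width: 0.749
gripper_force: 0.0
```

Request:
{"fn": "apply_moves", "kwargs": {"series": [[[0.22,0.06,-0.02,-0.028,-0.039,-0.179,0.5],[0.22,0.08,-0.02,-0.028,-0.039,-0.179,0.5],[0.21,0.1,-0.02,-0.028,-0.039,-0.179,0.5],[0.2,0.12,-0.03,-0.028,-0.039,-0.179,0.5],[0.18,0.14,-0.03,-0.028,-0.039,-0.179,0.5],[0.17,0.16,-0.03,-0.028,-0.039,-0.179,0.5],[0.15,0.18,-0.03,-0.028,-0.039,-0.179,0.5],[0.14,0.19,-0.03,-0.028,-0.039,-0.179,0.5],[0.12,0.2,-0.03,-0.028,-0.039,-0.179,0.5],[0.1,0.21,-0.03,-0.028,-0.039,-0.179,0.5]]]}}

```text
time_s: 9.4
ee_pos: [0.5571, -0.1656, 0.2466]
ee_rot: [-2.992, 0.405, -2.824]
contact_force: [0.5, 0.1, -0.3]
width: 0.747
gripper_force: 0.0
```

Request:
{"fn": "apply_moves", "kwargs": {"series": [[[0,0,0,0,0,0,0.5],[0,0,0,0,0,0,0.5]]]}}

```text
time_s: 9.57
ee_pos: [0.5572, -0.1667, 0.2468]
ee_rot: [-2.995, 0.405, -2.834]
contact_force: [0.7, 0.2, 0.4]
width: 0.75
gripper_force: 0.0
```

Run:
```python
from h import *
st(); plan(G+.04*ZA,knobR(-1.9),2)
```

```text
time_s 9.5667
joint_pos [ 1.1305  0.2519 -0.9492  2.0029  0.232   0.5741  1.9207]
ee_pos [ 0.5572 -0.1667  0.2468]
ee_rot [-2.995   0.4051 -2.8336]
contact_force [0.6962 0.1882 0.4332]
moment [-0.0631  0.3983 -0.0026]
width 0.7497
gripper_force 0.0
turn/row [ 0.0019 -0.0063 -0.0013] total deg [ 0.12 -0.38 -0.08] dist [ 0.0139  0.0006 -0.025 ]
[-0.05, 0.01, 0.57]
[-0.048, 0.011, 0.57]
```

Request:
{"fn": "apply_moves", "kwargs": {"series": [[[-0.1,0.02,0.5,0.004,-0.013,0,0.5],[0,0,0.5,0,0,0,0.5],[0,0,0.5,0,0,0,0.5],[0,0,0.5,0,0,0,0.5],[0,0,0.5,0,0,0,0.5],[0,0,0.4,0,0,0,0.5],[0,0,0.28,0,0,0,0.5],[0,0,0,0,0,0,0.5],[0,0,0,0,0,0,0.5]]]}}

```text
time_s: 10.32
ee_pos: [0.5936, -0.1662, 0.1761]
ee_rot: [-2.992, 0.412, -2.829]
contact_force: [-0.2, -0.1, -0.3]
width: 0.75
gripper_force: 0.0
```

Run:
```python
from h import *
st(); plan(G-.011*ZA,knobR(-1.9),1)
T=ctrl.camera("top");S=ctrl.camera("scene")
f=lambda im,x,y:cv2.resize(im[y:y+70,x:x+70,::-1],(400,400),interpolation=cv2.INTER_CUBIC)
cv2.imwrite("pics/k2.png",np.hstack([f(T["pixels"],370,135),f(S["pixels"],240,290)]))
avg(12)
```

```text
time_s 10.3167
joint_pos [ 0.9096  0.3984 -0.7661  2.0001  0.4525  0.4454  1.7255]
ee_pos [ 0.5936 -0.1662  0.1761]
ee_rot [-2.9915  0.4123 -2.8289]
contact_force [-0.2391 -0.0564 -0.2575]
moment [0.0177 0.4589 0.0057]
width 0.7504
gripper_force 0.0
turn/row [0.0009 0.0023 0.0036] total deg [0.03 0.07 0.11] dist [-0.0009 -0.001  -0.0005]
[0.052, -0.026, 0.005]
avg [ 0.054 -0.081  0.017  0.021  0.442 -0.003] sd [0.216 0.537 0.289 0.038 0.03  0.041]
```

View pics/k2.png

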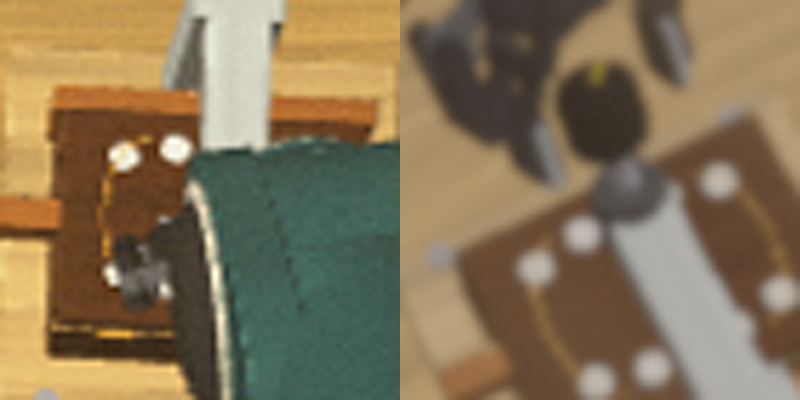

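The scene view shows the fingers straddling the knob, tips at about (550,170) and (685,75) in the crop. I'll close.

Request:
{"fn": "apply_moves", "kwargs": {"series": [[[0.05,-0.03,0,0,0,0,-1],[0,0,0,0,0,0,-1],[0,0,0,0,0,0,-1],[0,0,0,0,0,0,-1],[0,0,0,0,0,0,-1],[0,0,0,0,0,0,-1],[0,0,0,0,0,0,-1]]], "grip_force": 40}}

```text
time_s: 11.6
ee_pos: [0.5921, -0.1667, 0.1758]
ee_rot: [-2.991, 0.412, -2.827]
contact_force: [-12.1, 7.0, 12.4]
width: 0.409
gripper_force: 38.0
```

```bash
cat >> h.py <<'E'
def rep(n=10):
    a=avg(n); o=ctrl.observe(); Q=R.from_euler('xyz',o["ee_rot"])
    print("tool F",np.round(Q.inv().apply(a[:3]),2),"M",np.round(Q.inv().apply(a[3:]),3))
    rv=(knobR(0).inv()*Q).as_rotvec()
    rel=o["ee_pos"]+.011*ZA-G
    print("along axis mm",round(rel@ZA*1e3,2),"off-axis",np.round((rel-rel@ZA*ZA)*1e3,1),"twist",np.round(np.unwrap([rv[2]]),4),"tilt",np.round(rv,3))
E
python3 - <<'E'
from h import *
st();rep()
E
```

```text
time_s 11.6
joint_pos [ 0.9142  0.3975 -0.7688  2.0028  0.4513  0.4445  1.7298]
ee_pos [ 0.5921 -0.1667  0.1758]
ee_rot [-2.9912  0.4118 -2.827 ]
contact_force [-12.0754   7.0449  12.3784]
moment [1.3714 1.7375 0.4751]
width 0.4085
gripper_force 38.0097
avg [-12.612   6.55   13.012   1.339   1.745   0.478] sd [0.482 0.464 0.378 0.031 0.024 0.035]
tool F [  3.92   7.63 -17.25] M [-1.853  1.274  0.098]
along axis mm 0.46 off-axis [-0.3  0.5 -0.2] twist [-1.9036] tilt [-0.002  0.    -1.904]
```

Request:
{"fn": "apply_moves", "kwargs": {"series": [[[0.02,0.04,-0.04,0,0,0,-1],[0,0,0,0,0,0,-1]]]}}

```text
time_s: 12.27
ee_pos: [0.5915, -0.1666, 0.1761]
ee_rot: [-2.991, 0.413, -2.828]
contact_force: [9.3, 1.4, -9.6]
width: 0.407
gripper_force: 43.3
```

Run:
```python
from h import *
rep()
```

```text
avg [ 6.693  1.149 -7.762  0.275 -0.16   0.133] sd [0.457 0.651 0.529 0.019 0.04  0.026]
tool F [-3.04  0.5   9.84] M [-0.248 -0.24  -0.001]
along axis mm 0.98 off-axis [-0.7  0.7 -0.3] twist [-1.903] tilt [-2.000e-03 -1.000e-03 -1.903e+00]
```

Request:
{"fn": "apply_moves", "kwargs": {"series": [[[-0.005,0,0.025,0,0,0.2,-1],[0,0,0.017,0,0,0.2,-1],[0,0,0.017,0,0,0.2,-1],[0,0,0.017,0,0,0.2,-1],[0,0,0.017,0,0,0.2,-1],[0,0,0.017,0,0,0.2,-1],[0,0,0,0,0,0,-1]]]}}

```text
time_s: 13.35
ee_pos: [0.5927, -0.1671, 0.1737]
ee_rot: [3.003, 0.417, 2.76]
contact_force: [2.6, -3.0, -5.0]
width: 0.41
gripper_force: 44.2
```

Run:
```python
from h import *
rep();print(ctrl.observe()["joint_pos"].round(3),ctrl.observe()["time_s"],ctrl.observe()["width"])
```

```text
avg [ 3.96  -3.187 -5.186 -0.711  0.195 -0.352] sd [0.446 0.302 0.573 0.031 0.047 0.048]
tool F [-2.33 -2.42  6.44] M [ 0.813 -0.08   0.013]
along axis mm -1.57 off-axis [-0.6  0.1 -0.3] twist [-1.2771] tilt [-2.000e-03 -1.000e-03 -1.277e+00]
[ 0.787  0.363 -0.61   2.007  0.299  0.414  1.231] 13.85 0.4092799898671034
```

Request:
{"fn": "apply_moves", "kwargs": {"series": [[[-0.006,-0.01,0.025,0,0,0.2,-1],[0,0,0.017,0,0,0.2,-1],[0,0,0.017,0,0,0.2,-1]]]}}

```text
time_s: 14.1
ee_pos: [0.5932, -0.1675, 0.1725]
ee_rot: [2.878, 0.354, 2.431]
contact_force: [-1.7, -3.2, -1.8]
width: 0.407
gripper_force: 44.6
```

```bash
cat >> h.py <<'E'
def tq():
    o=ctrl.observe();Q=R.from_euler('xyz',o["ee_rot"]);rv=(knobR(0).inv()*Q).as_rotvec();rel=o["ee_pos"]+.011*ZA-G
    print("t",round(o["time_s"],2),"tau6 %.4f qv7 %.3f Mz %.3f twist %.4f axial %.2f"%(o["tau"][6],o["qvel"][6],Q.inv().apply(o["moment"])[2],rv[2],rel@ZA*1e3),"F",Q.inv().apply(o["contact_force"]).round(1),"j7 %.2f"%o["joint_pos"][6])
E
python3 - <<'E'
from h import *
tq()
for i in range(4):
    ctrl.camera("top");tq()
E
```

```text
t 14.1 tau6 3.2760 qv7 -0.997 Mz -0.119 twist -0.9579 axial -2.96 F [-0.1 -4.   1. ] j7 0.98
t 14.15 tau6 3.1866 qv7 0.189 Mz 0.082 twist -0.9494 axial -2.99 F [-1.5 -2.6  2.1] j7 0.97
t 14.2 tau6 -2.9703 qv7 0.118 Mz 0.087 twist -0.9600 axial -2.96 F [-1.7 -5.4  0.1] j7 0.98
t 14.25 tau6 -1.4351 qv7 0.034 Mz 0.108 twist -0.9645 axial -2.97 F [-0.7 -4.6  0. ] j7 0.98
t 14.3 tau6 -0.4109 qv7 -0.001 Mz 0.100 twist -0.9654 axial -2.96 F [-2.3 -3.2 -0.8] j7 0.98
```

Request:
{"fn": "apply_moves", "kwargs": {"series": [[[0,0,0.017,0,0,0.2,-1],[0,0,0.017,0,0,0.2,-1],[0,0,0.017,0,0,0.2,-1]]]}}

```text
time_s: 14.55
ee_pos: [0.5935, -0.1677, 0.1712]
ee_rot: [2.784, 0.257, 2.12]
contact_force: [-4.5, -5.2, 0.5]
width: 0.407
gripper_force: 45.0
```

Run:
```python
from h import *
tq()
for i in range(4):
    ctrl.camera("top");tq()
```

```text
t 14.55 tau6 3.2875 qv7 -1.000 Mz -0.108 twist -0.6455 axial -4.27 F [-2.1 -6.1 -2.3] j7 0.73
t 14.6 tau6 2.6757 qv7 0.169 Mz 0.114 twist -0.6366 axial -4.30 F [-2.5 -5.  -1.4] j7 0.72
t 14.65 tau6 -2.6352 qv7 0.094 Mz 0.108 twist -0.6456 axial -4.28 F [-3.2 -6.2 -1.8] j7 0.73
t 14.7 tau6 -0.9781 qv7 0.030 Mz 0.116 twist -0.6492 axial -4.27 F [-2.3 -5.7 -2.4] j7 0.73
t 14.75 tau6 -0.1930 qv7 0.008 Mz 0.101 twist -0.6502 axial -4.25 F [-2.4 -5.8 -2.3] j7 0.73
```

Request:
{"fn": "apply_moves", "kwargs": {"series": [[[-0.006,-0.02,0.012,0,0,0.2,-1],[0,0,0.017,0,0,0.2,-1],[0,0,0.017,0,0,0.2,-1]]]}}

```text
time_s: 15.0
ee_pos: [0.5937, -0.1679, 0.17]
ee_rot: [2.725, 0.138, 1.823]
contact_force: [-3.0, -4.3, -0.1]
width: 0.409
gripper_force: 44.7
```

```bash
cat >> h.py <<'E'
def seg():
    tq();m=[]
    for i in range(10):
        ctrl.camera("top");o=ctrl.observe();m.append(R.from_euler('xyz',o["ee_rot"]).inv().apply(o["moment"])[2])
    tq();print("Mz after stop %.3f"%np.mean(m))
E
python3 -c "
from h import *
seg()"
```

```text
t 15.0 tau6 3.3027 qv7 -1.002 Mz -0.123 twist -0.3314 axial -5.50 F [-3.4 -3.9 -1.1] j7 0.48
t 15.5 tau6 0.1086 qv7 -0.001 Mz 0.078 twist -0.3364 axial -5.49 F [-2.8 -4.  -0.4] j7 0.48
Mz after stop 0.100
```

Request:
{"fn": "apply_moves", "kwargs": {"series": [[[0,-0.005,0.017,0,0,0.2,-1],[0,0,0.017,0,0,0.2,-1],[0,0,0.017,0,0,0.2,-1]]]}}

```text
time_s: 15.75
ee_pos: [0.594, -0.168, 0.1687]
ee_rot: [2.705, 0.007, 1.537]
contact_force: [-5.8, -4.8, 0.4]
width: 0.404
gripper_force: 45.0
```

```bash
python3 -c "
from h import *
seg()"
```

```text
t 15.75 tau6 3.2981 qv7 -1.002 Mz -0.101 twist -0.0172 axial -6.80 F [-5.  -5.  -2.7] j7 0.23
t 16.25 tau6 0.1094 qv7 -0.001 Mz 0.087 twist -0.0221 axial -6.78 F [-4.4 -4.  -4. ] j7 0.23
Mz after stop 0.109
```

Request:
{"fn": "apply_moves", "kwargs": {"series": [[[0,-0.005,0.017,0,0,0.2,-1],[0,0,0.017,0,0,0.2,-1],[0,0,0.017,0,0,0.2,-1]]]}}

```text
time_s: 16.5
ee_pos: [0.5942, -0.168, 0.1674]
ee_rot: [2.722, -0.125, 1.25]
contact_force: [-8.0, -3.1, 2.3]
width: 0.405
gripper_force: 45.2
```

```bash
python3 -c "
from h import *
seg();print(ctrl.observe()['joint_pos'])"
```

```text
t 16.5 tau6 3.3000 qv7 -1.006 Mz -0.125 twist 0.2970 axial -8.07 F [-5.1 -4.9 -5.4] j7 -0.03
t 17.0 tau6 0.1088 qv7 -0.000 Mz 0.101 twist 0.2920 axial -8.05 F [-6.  -3.8 -5.2] j7 -0.02
Mz after stop 0.115
[ 0.45270245  0.32494032 -0.21253253  2.01706138 -0.06383955  0.38014133
 -0.0221624 ]
```

Request:
{"fn": "apply_moves", "kwargs": {"series": [[[-0.015,-0.015,0.01,0,0,0.2,-1],[0,0,0.017,0,0,0.2,-1]]]}}

```text
time_s: 17.17
ee_pos: [0.5942, -0.168, 0.1666]
ee_rot: [2.754, -0.207, 1.056]
contact_force: [-4.3, -2.5, -0.7]
width: 0.407
gripper_force: 44.8
```

```bash
python3 -c "
from h import *
seg()"
```

```text
t 17.17 tau6 3.9812 qv7 -1.025 Mz -0.156 twist 0.5054 axial -8.81 F [-4.3 -2.3 -1.1] j7 -0.19
t 17.67 tau6 0.0922 qv7 -0.001 Mz 0.066 twist 0.4991 axial -8.82 F [-3.7 -2.6 -2.1] j7 -0.19
Mz after stop 0.108
```

Request:
{"fn": "apply_moves", "kwargs": {"series": [[[0,-0.005,0.017,0,0,0.2,-1],[0,0,0.017,0,0,0.2,-1]]]}}

```text
time_s: 17.83
ee_pos: [0.5944, -0.1679, 0.1657]
ee_rot: [2.803, -0.281, 0.857]
contact_force: [-6.1, -1.1, 1.9]
width: 0.406
gripper_force: 45.0
```

```bash
python3 -c "
from h import *
seg()"
```

```text
t 17.83 tau6 3.9491 qv7 -1.024 Mz -0.118 twist 0.7128 axial -9.64 F [-4.1 -2.6 -4.3] j7 -0.36
t 18.33 tau6 0.0909 qv7 0.001 Mz 0.111 twist 0.7086 axial -9.66 F [-4.6 -1.7 -2.5] j7 -0.36
Mz after stop 0.111
```

Request:
{"fn": "apply_moves", "kwargs": {"series": [[[0,-0.005,0.017,0,0,0.2,-1],[0,0,0.017,0,0,0.2,-1]]]}}

```text
time_s: 18.5
ee_pos: [0.5947, -0.1677, 0.1649]
ee_rot: [2.868, -0.344, 0.647]
contact_force: [-6.2, -1.6, 1.8]
width: 0.407
gripper_force: 45.1
```

```bash
python3 -c "
from h import *
seg()"
```

```text
t 18.5 tau6 3.9483 qv7 -1.024 Mz -0.158 twist 0.9221 axial -10.53 F [-5.  -1.4 -4.2] j7 -0.53
t 19.0 tau6 0.0896 qv7 -0.002 Mz 0.125 twist 0.9179 axial -10.51 F [-6.5 -2.4 -4.7] j7 -0.52
Mz after stop 0.099
```

Request:
{"fn": "apply_moves", "kwargs": {"series": [[[-0.015,-0.007,0.01,0,0,0.2,-1],[0,0,0.017,0,0,0.2,-1],[0,0,0.017,0,0,0.2,-1]]]}}

```text
time_s: 19.25
ee_pos: [0.595, -0.1674, 0.1637]
ee_rot: [2.991, -0.411, 0.316]
contact_force: [-4.6, 0.6, 1.0]
width: 0.405
gripper_force: 44.8
```

```bash
python3 -c "
from h import *
seg()"
```

```text
t 19.25 tau6 3.2786 qv7 -1.008 Mz -0.173 twist 1.2366 axial -11.69 F [-3.4 -1.6 -2.9] j7 -0.78
t 19.75 tau6 -0.0905 qv7 -0.001 Mz -0.111 twist 1.2323 axial -11.67 F [-4.8 -1.5 -1.1] j7 -0.78
Mz after stop 0.014
```

Request:
{"fn": "apply_moves", "kwargs": {"series": [[[-0.007,0,0.015,0,0,0.2,-1],[0,0,0.017,0,0,0.2,-1],[0,0,0.017,0,0,0.2,-1]]]}}

```text
time_s: 20.0
ee_pos: [0.5955, -0.1672, 0.1626]
ee_rot: [3.134, -0.437, -0.029]
contact_force: [-5.8, 2.6, -0.0]
width: 0.408
gripper_force: 44.8
```

```bash
python3 -c "
from h import *
seg();seg();print(ctrl.observe()['joint_pos'])
S=ctrl.camera('scene')
f=lambda im,x,y:cv2.resize(im[y:y+70,x:x+90,::-1],(720,560),interpolation=cv2.INTER_CUBIC)
cv2.imwrite('pics/k3.png',f(S['pixels'],230,290))
"
```

```text
t 20.0 tau6 3.2677 qv7 -1.009 Mz -0.178 twist 1.5513 axial -12.93 F [-5.4 -2.4 -2.5] j7 -1.03
t 20.5 tau6 0.0575 qv7 -0.001 Mz 0.018 twist 1.5463 axial -12.91 F [-4.5 -2.7 -2.2] j7 -1.03
Mz after stop 0.066
t 20.5 tau6 0.0575 qv7 -0.001 Mz 0.018 twist 1.5463 axial -12.91 F [-4.5 -2.7 -2.2] j7 -1.03
t 21.0 tau6 0.0568 qv7 0.001 Mz 0.055 twist 1.5463 axial -12.91 F [-4.1 -2.9 -2.8] j7 -1.03
Mz after stop 0.073
[ 0.1864935   0.32626376  0.09734435  2.02685927 -0.34358401  0.38260357
 -1.03090503]
```

View pics/k3.png

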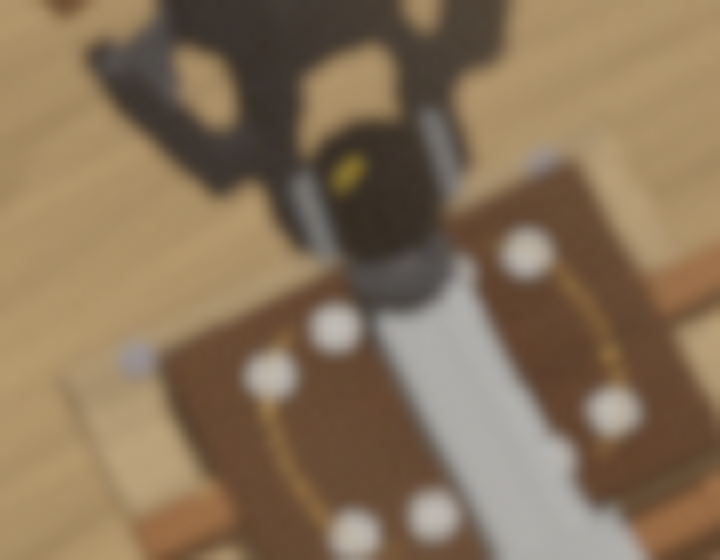

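Request:
{"fn": "apply_moves", "kwargs": {"series": [[[0,0,0,0,0,-0.04,-1],[0,0,0,0,0,-0.04,-1],[0,0,0,0,0,0,-1],[0,0,0,0,0,0,-1],[0,0,0,0,0,0,-1],[0,0,0,0,0,0,-1],[0,0,0,0,0,0,-1],[0,0,0,0,0,0,-1]]]}}

```text
time_s: 21.72
ee_pos: [0.5954, -0.1672, 0.1627]
ee_rot: [3.112, -0.436, 0.023]
contact_force: [-7.4, 2.4, 2.8]
width: 0.406
gripper_force: 45.3
```

```bash
python3 -c "
from h import *
seg()"
```

```text
t 21.72 tau6 -0.1432 qv7 0.002 Mz -0.119 twist 1.5043 axial -12.80 F [-5.5 -2.4 -5.8] j7 -1.00
t 22.22 tau6 -0.1432 qv7 -0.000 Mz -0.127 twist 1.5042 axial -12.79 F [-6.6 -2.  -6.4] j7 -1.00
Mz after stop -0.147
```

Request:
{"fn": "apply_moves", "kwargs": {"series": [[[0,0,0,0,0,0.02,-1],[0,0,0,0,0,0.02,-1],[0,0,0,0,0,0.02,-1],[0,0,0,0,0,0.02,-1],[0,0,0,0,0,0,-1],[0,0,0,0,0,0,-1],[0,0,0,0,0,0,-1],[0,0,0,0,0,0,-1]]]}}

```text
time_s: 22.88
ee_pos: [0.5955, -0.1671, 0.1626]
ee_rot: [3.132, -0.436, -0.023]
contact_force: [-4.9, 2.8, -0.6]
width: 0.407
gripper_force: 45.0
```

```bash
python3 -c "
from h import *
seg()"
```

```text
t 22.88 tau6 -0.0162 qv7 0.001 Mz -0.007 twist 1.5462 axial -12.93 F [-4.7 -2.6 -1.6] j7 -1.03Traceback (most recent call last):
  File "<string>", line 3, in <module>
    seg()
    ~~~^^
  File "h.py", line 54, in seg
    ctrl.camera("top");o=ctrl.observe();m.append(R.from_euler('xyz',o["ee_rot"]).inv().apply(o["moment"])[2])
    ~~~~~~~~~~~^^^^^^^
ValueError: 200 camera calls are used up
```

Static wrist torques (+0.057 and −0.143 N·m, against ±0.109 free) give about 0.043 N·m of spring load, roughly 11 N. That puts the knob about 1.2 rad past first touch, so about 0.35 rad more is needed.

Request:
{"fn": "apply_moves", "kwargs": {"series": [[[-0.015,-0.007,0.018,0,0,0.22,-1],[0,0,0.018,0,0,0.22,-1],[0,0,0.018,0,0,0.22,-1],[0,0,0,0,0,0,-1],[0,0,0,0,0,0,-1],[0,0,0,0,0,0,-1],[0,0,0,0,0,0,-1],[0,0,0,0,0,0,-1],[0,0,0,0,0,0,-1]]]}}

```text
time_s: 24.08
ee_pos: [0.596, -0.1669, 0.1614]
ee_rot: [-2.994, -0.413, -0.4]
contact_force: [-1.3, 4.8, -1.3]
width: 0.403
gripper_force: 44.9
```

```bash
python3 -c "
from h import *
tq()"
```

```text
t 24.08 tau6 0.0052 qv7 -0.000 Mz 0.004 twist 1.8905 axial -14.24 F [-3.3 -3.9  0.6] j7 -1.31
```

Request:
{"fn": "apply_moves", "kwargs": {"series": [[[0,0,0,0,0,0,-0.1],[0,0,0,0,0,0,0.2],[0,0,0,0,0,0,0.5],[0,0,0,0,0,0,0.5],[0,0,0,0,0,0,0.5],[0,0,0,0,0,0,0.5],[0,0,-0.2,0,0,0,0.5],[0,0,-0.5,0,0,0,0.5],[0,0,-0.7,0,0,0,0.5],[0,0,-0.8,0,0,0,0.5]]]}}

```text
time_s: 24.92
ee_pos: [0.5721, -0.1667, 0.2116]
ee_rot: [-2.992, -0.412, -0.409]
contact_force: [0.3, 0.7, -0.0]
width: 0.754
gripper_force: 0.0
```

Request:
{"fn": "apply_moves", "kwargs": {"series": [[[0,0,-0.8,0,0,0,0.5],[0,0,-0.8,0,0,0,0.5],[0,0,-0.8,0,0,0,0.5],[0,0,-0.6,0,0,0,0.5],[0,0,-0.3,0,0,0,0.5],[0,0,0,0,0,0,0.5],[0,0,0,0,0,0,0.5],[0,0,0,0,0,0,0.5]]]}}

```text
time_s: 25.58
ee_pos: [0.5378, -0.1648, 0.2852]
ee_rot: [-2.992, -0.412, -0.409]
contact_force: [-0.9, -0.6, 0.1]
width: 0.751
gripper_force: 0.0
```

```bash
python3 -c "
from h import *
st();print(ctrl.job_done())"
```

```text
time_s 25.5833
joint_pos [ 0.0262  0.0584  0.2842  2.0345 -0.2106  0.6373 -1.4984]
ee_pos [ 0.5378 -0.1648  0.2852]
ee_rot [-2.9918 -0.4118 -0.4087]
contact_force [-0.9303 -0.6242  0.134 ]
moment [0.0427 0.4422 0.0238]
width 0.7506
gripper_force 0.0
the job is handed in; nothing more can be done
None
```

I handed the job in at 25.6 s: the box in the right-hand jig weighed about 190 g, so I took it as the empty one, set it back down and clamped it at an estimated 14 N (about a quarter turn past first touch, judged from wrist torque, with no final picture because the camera calls had run out); the pinch lifted that whole box level by about 5 mm, not just one end, and I did not touch the full box.

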